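# Clip a relay module onto a top-hat rail, close up to the terminals

### The arm

A 7-joint arm with a two-finger parallel gripper is mounted at the origin on a cart in front of the work surface, level with it; the furniture and walls round the work are solid. World frame = base frame: x ahead of the robot, y to its left, z up, the work surface at z = 0. Lengths are in m, angles in rad, forces in N, time in s.
With the tool pointing down it reaches from about 0.4 to 0.85 m from the base axis. Payload 10.4 kg.
Tool frame: the origin (TCP) lies midway between the tips of the shut fingers; the grasp point (between the pads) lies 19 mm behind it; z points along the fingers, y is the line along which they close (so a half turn about z gives the same grasp; the last joint's range is limited). The gripper opens to 85 mm and grips with 20 to 120 N. Pads are 22 mm wide; open, the fingers measure 114 mm over their backs; the gripper's body (76 mm by 85 mm) begins 54 mm behind the grasp point. The pads swing forward as they close: fully open they stand 13 mm farther back than shut.
Start: joints at [1.241, 0.332, -0.065, 1.46, 0.022, 1.35, -0.088], TCP at [0.189, -0.596, 0.231] pointing down, gripper open.
Joint ranges: [-2.6, 2.6], [-0.5, 2.12], [-1.47, 1.34], [0.16, 2.42], [-1.27, 4.41], [0.06, 2.06], [-2.6, 2.6]. Speed limits (rad/s): [2.22, 2.22, 2.79, 2.79, 3.14, 3.14, 3.14].

### API

Orientations are given as a unit quaternion [w, x, y, z].
In Python, from cell import r gives the robot as it stands.
- The arm moves only by the shell command python3 -m crank 'ROWS' [FORCE]. ROWS is JSON, a list of rows, each an object with "fingers": the opening, from 0 (shut) to 1 (fully open); "delta_pos": the shift along the tool's x, y, z as a fraction of full scale, a list of three; "twist": the turn about the tool's z as a fraction of full scale. A call has 1 to 5 rows; each row is the pose to reach, as a shift and turn from the pose commanded when the call began, along the tool's axes at that moment, turning the shorter way round; what a row does not reach only later rows make up. Full scale, the value 1, is 10 cm for a shift and pi rad for a turn. A row lasts 1/10 s, in which the tool goes at most 50 mm and 8.59 degrees, less where a joint would pass 70% of its speed; a pose out of reach is approached as far as the arm can. A call with a number of a shift or a turn outside -1 to 1 is refused whole. A call with a gripper value outside its range is refused whole. The fingers move at their own pace and stop on an object; FORCE is the grip in N (left out, the last holds). Time passes only in rows, so rows that repeat a pose let the fingers close. It gives the time, the measured TCP pose, the force, the opening and the grip force at its end, in the units of the state.
- r.get_state(): the state, without advancing time (a new reading comes with each control period).
- r.read_camera(name): name is "scene" or "top" or "wrist"; returns a dict with "image" (400x640x3 uint8, blue, green, red), "z_map" (400x640 float32, m along the optical axis (not along the pixel's ray), 0 where there is no reading), "intrinsics" (3x3 intrinsics, pixels), "world_to_cam" (4x4, takes a point from world to camera coordinates). Camera axes: x right, y down, z forward; pixel columns grow to the right and rows downward; lengths in m; the calibration is good to about 2 mm. A picture is of the moment at which its call begins.
- r.job_done(): hands the job in; it is judged then, once.
Trained networks look in a picture, given as the dict that the camera call returned (one of the last four; its "shot" number tells which), for a name from the list of things; names that differ only in an ending like _2 or _b are one class to them, and where a whole thing is asked for, a point or a joint stands for the part that bears it (a point fixed in the world has none). Each returns a list of dicts, best first, with "p" (0 to 1); they miss things now and then, are a little off and sometimes report something else, mostly with a low value. They report only what shows in the picture. A call takes as long as a camera call.
- r.boxes_of(thing, picture): "xy" ([column, row] as shares, 0 to 1, of the picture: columns of its width, rows of its height, amid what is visible of it).
- r.mark_of(thing, picture): "xy" ([column, row] as shares, 0 to 1, of the picture: columns of its width, rows of its height: a listed point, or the origin of a listed thing).
The state is a dict: "t": time; "q": joint angles; "joint_velocities": joint speeds; "joint_torque": joint torques, N m; "tcp_pos": TCP position; "tool_rot": TCP orientation; "ft_force": force on the tool from outside, world axes, zero at the start; "moment": the same for the moment, N m; "gripper_width": finger opening in m; "gripper_force": force on a finger pad.
Only numpy, scipy, OpenCV 4.12 (cv2) and the standard library are available. Lean on these libraries where they do the work, as an engineer would, in place of code of your own. Each camera call takes 0.05 s, during which the arm holds its last target. There are 200 camera calls.

### The job

The kiln's control panel is being put together on the sloping stand. Take the relay module that stands on the bench, hook its fixed lip behind the upper edge of the steel rail, tilt it down until its sprung foot clip snaps behind the lower edge, and slide it along the rail until its side is snug against the row of terminals. Work by feel: press gently, leave the other things on the bench alone, and let go at the end.

Things in the scene. Friction and masses are not known exactly. Their poses are not given: they have to be found in the camera images.
- relay_mid (a point): relay module, grey plastic, black front; 36 wide (y), 80 tall (x), 58 deep (z); stands on the bench on its rail side. The point: its centre, 29 mm above the underside. x to the fixed lip's end, y its left side, z out of the front. The raised front (45 along x, 36 along y, from 30 to 58 mm above the underside, between low shoulders) is the part to grip, along x or y. 0.12 to 0.22 kg
- relay_lip (a point): centre of the rounded edge (radius 1.5 mm, 34 mm long along y) of the relay's fixed lip, 16.8 mm from the relay's middle toward +x, 2.1 mm above its underside. The hook's inner wall is at x 18 mm, the floor of the rail channel 7.5 mm above the underside: a slot 3.9 mm high for the 2.3 mm flange. The lip goes in only tilted (foot end 0.25 to 0.45 rad off the rail). Axes as the relay's
- relay_nose (a point): rounded tip (radius 1 mm, 21 mm wide) of the relay's sprung foot clip, a black slider at the -x end; 16 mm from the relay's middle toward -x, 3.9 mm above the underside. Bevelled below: pressed on the flange edge it gives way 2 to 3 mm outward (spring 2 N rising to 5 N) and snaps back behind the flange, where it locks. A release tab sticks out 8 mm beyond the body
- relay_side (a point): middle of the relay's flat left (+y) side, 18 mm from its middle, 22.5 mm above its underside; axes as the relay's
- rail_place (a point): point by the lower ends of the rail's screw slots, midway along it, level with the flange fronts; x up the 0.436 rad slope, y along the rail to the left, z out of the plate. Steel top-hat rail 220 long, 35 over its flanges (2.3 thick, edge radius 1.15), fronts 15 mm off the plate, walls 13 mm from its middle. The rail's middle lies 2 to 18 mm up the slope (x) from here: find it by touch
- row_face (a point): point in the plane of the right-hand (-y) end face of the terminal row, 15 mm out from the flange fronts; axes as rail_place, and x that of the slots' middle (10 mm up from rail_place). The row: six grey terminals and an end bracket screwed fast on the rail, 46 long, 56 across, reaching 41 mm out from the flange fronts; it sits wherever the rail sits
- stand: fixed sloping stand with a bare metal mounting plate 180 x 240 mm that carries rail, row and, 75 to 101 mm up the slope from rail_place, a slotted cable duct 24 mm high. Origin on the bench (z = 0) under the plate's centre. The relay's plastic breaks if pressed on rail, plate or row with over 26 N
- screwdriver: bystander: screwdriver lying on the bench, red handle, 170 long, 21 thick; origin under its middle, z = 0
- pliers_round: bystander: pliers with blue grips lying on the bench, 140 x 49 x 12; origin under their middle, z = 0
- enamel_dish: bystander: round white dish, 75 across, 15 high, on the bench; origin under its middle, z = 0

How it is judged:
On the way, in this order (a step that is already met when the one before it is completed fails the run):
1. the lip has come down at the rail's upper edge to the depth behind the flange, the foot still standing off (x of relay_lip in the frame of rail_place between 0.0155 and 0.0375 m and z of relay_lip in the frame of rail_place between -0.0075 and -0.003 m and angle between the z axis of relay_mid and the z axis of rail_place, either way round above 0.12 rad), for 0.1 s.
2. the foot clip has snapped behind the lower flange (x of relay_lip in the frame of rail_place between 0.0155 and 0.0375 m and z of relay_lip in the frame of rail_place between -0.0075 and -0.003 m and z of relay_nose in the frame of rail_place between -0.0065 and -0.0025 m and x of relay_nose in the frame of rail_place above -0.017 m and angle between the z axis of relay_mid and the z axis of rail_place, either way round below 0.07 rad and angle between the y axis of relay_mid and the y axis of rail_place, either way round below 0.06 rad), for 0.2 s.
At the end, for the whole second after the job is handed in: The relay sits flat on the rail with its lip behind the upper flange and its clip behind the lower one, its left side within 1.5 mm of the plane of the terminal row's end face, released (all of step 2 and y of relay_side in the frame of row_face between -0.0015 and 0.0015 m); the robot touches nothing.
It fails at once if the relay is pressed against the rail, plate or terminals with more than 26 N (contact force between relay and stand above 26 N).
It fails at once if a bystander is displaced by more than 20 mm (distance of any of screwdriver, pliers_round, enamel_dish from where it was at the start of the episode above 0.02 m).
It also fails if it takes over 53 s, if anything falls off the work surface, if the arm or the gripper's body presses on something with over 40 N, if the wrist force passes 120 N, or if a joint passes its speed limit or range.

## Working session

There is one attempt and no reset: what is moved stays moved. The work goes in short steps, Python scripts to look and compute and a shell command to move; the robot and the scene stay as the last step left them, time stands still between calls to the robot, and variables do not carry over. Pictures are saved under pics/ and viewed, at most 10 in all, crops included, and the job is handed in when it is done.

```bash
mkdir -p pics; ls
cat > h.py <<'E'
from cell import r
import numpy as np, cv2
NAMES=["relay_mid","relay_lip","relay_nose","relay_side","rail_place","row_face","stand","screwdriver","pliers_round","enamel_dish"]
def ray(p,xy):
    K=p["intrinsics"];T=p["world_to_cam"];R=T[:3,:3];o=-R.T@T[:3,3]
    px=np.array([xy[0]*640,xy[1]*400,1.]);return o,R.T@np.linalg.solve(K,px)
def tri(obs):
    A=0;b=0
    for p,xy in obs:
        o,d=ray(p,xy);d=d/np.linalg.norm(d);P=np.eye(3)-np.outer(d,d);A=A+P;b=b+P@o
    x=np.linalg.solve(A,b);return x,[float(np.linalg.norm((np.eye(3)-np.outer(d,d)/(d@d))@(x-o))) for o,d in (ray(*q) for q in obs)]
def cloud(p):
    z=p["z_map"];v,u=np.indices(z.shape);K=p["intrinsics"];T=p["world_to_cam"]
    c=np.stack([(u-K[0,2])/K[0,0]*z,(v-K[1,2])/K[1,1]*z,z],-1);return (c-T[:3,3])@T[:3,:3]
E
python3 - <<'E'
from h import *
np.set_printoptions(precision=4,suppress=True)
s=r.get_state();print({k:np.round(v,3) for k,v in s.items()})
a=r.read_camera("scene");b=r.read_camera("top")
cv2.imwrite("pics/a.png",np.vstack([a["image"],b["image"]])[:, :]) 
cv2.imwrite("pics/ab.png",cv2.resize(np.hstack([a["image"],b["image"]]),(800,250)))
cv2.imwrite("pics/top.png",b["image"])
for p in (a,b): print("cam",-p["world_to_cam"][:3,:3].T@p["world_to_cam"][:3,3])
for n in NAMES:
    o=[(p,(r.mark_of(n,p) or [None])[0]) for p in (a,b)]
    print(n,[(np.round(m["xy"],3),round(m["p"],2)) if m else None for _,m in o],end=" ")
    for p,m in o:
        if m and n in NAMES[6:]:
            O,d=ray(p,m["xy"]);print("ground",(O-d*O[2]/d[2])[:2],end=" ")
    if all(m for _,m in o): print(*tri([(p,m["xy"]) for p,m in o]))
    else: print()
E
```

```text
pics
{'t': np.float64(0.0), 'q': array([ 1.241,  0.333, -0.065,  1.461,  0.022,  1.35 , -0.089]), 'joint_velocities': array([ 0.002, -0.001,  0.001,  0.001, -0.   ,  0.001, -0.001]), 'joint_torque': array([ -0.001, -62.545,   0.048, -39.16 ,   0.016,   0.01 ,  -0.   ]), 'tcp_pos': array([ 0.189, -0.595,  0.231]), 'tool_rot': array([-0.001,  0.988,  0.153, -0.   ]), 'ft_force': array([ 0.082, -0.015, -0.213]), 'moment': array([ 0.005, -0.037,  0.019]), 'gripper_force': np.float64(0.0), 'gripper_width': np.float64(0.086)}
cam [ 0.0308 -0.8717  0.4934]
cam [ 0.3188 -0.1954  1.0852]
relay_mid [(array([0.502, 0.632]), 0.59), (array([0.539, 0.548]), 0.79)] [ 0.4458 -0.2754  0.0336] [0.0010824754920390834, 0.0010824754920390678]
relay_lip [(array([0.516, 0.664]), 0.47), (array([0.539, 0.539]), 0.85)] [ 0.4616 -0.2804 -0.0029] [0.003479296883567142, 0.0034792968835671207]
relay_nose [(array([0.495, 0.666]), 0.4), (array([0.542, 0.531]), 0.57)] [ 0.453  -0.275  -0.0003] [0.01592165304096606, 0.015921653040966124]
relay_side [(array([0.493, 0.636]), 0.53), (array([0.526, 0.543]), 0.67)] [ 0.4495 -0.2537  0.0173] [0.0021940643575463375, 0.002194064357546081]
rail_place [None, (array([0.374, 0.423]), 0.92)] 
row_face [None, (array([0.357, 0.398]), 0.8)] 
stand [(array([0.512, 0.658]), 0.65), (array([0.376, 0.411]), 0.77)] ground [ 0.4633 -0.2757] ground [0.595  0.0053] [ 0.676   0.0453 -0.2607] [0.016599002046648523, 0.016599002046648603]
screwdriver [(array([0.64 , 0.749]), 0.75), (array([0.644, 0.498]), 0.54)] ground [ 0.515  -0.4666] ground [ 0.5056 -0.4588] [ 0.5107 -0.4631 -0.0017] [0.005871903601928038, 0.005871903601928094]
pliers_round [(array([0.61 , 0.657]), 0.87), (array([0.591, 0.442]), 0.61)] ground [ 0.5729 -0.3546] ground [ 0.5652 -0.3677] [ 0.5623 -0.3656  0.0104] [0.000698900957719826, 0.0006989009577198827]
enamel_dish [None, (array([0.424, 0.577]), 0.81)] ground [ 0.4152 -0.0838]
```

View pics/ab.png

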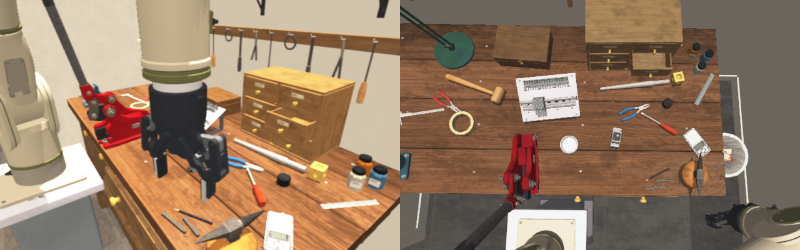

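View pics/top.png

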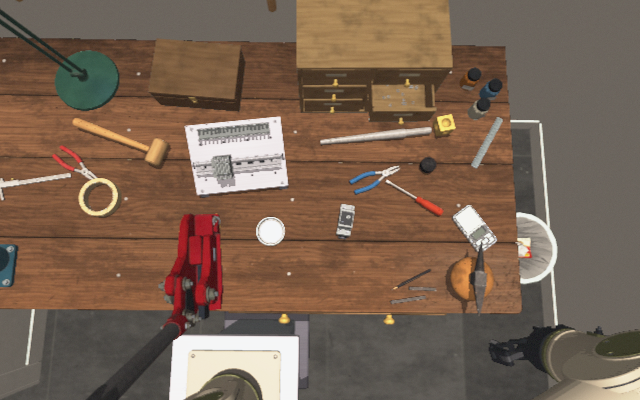

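```bash
python3 -m crank '[{"delta_pos":[0.5,-0.33,0],"twist":0,"fingers":1},{"delta_pos":[1,-0.66,0],"twist":0,"fingers":1}]'; python3 -m crank '[{"delta_pos":[0.5,-0.33,0],"twist":0,"fingers":1},{"delta_pos":[1,-0.66,0],"twist":0,"fingers":1}]';python3 - <<'E'
from h import *
np.set_printoptions(precision=4,suppress=True)
b=r.read_camera("top");w=r.read_camera("wrist")
cv2.imwrite("pics/c.png",np.hstack([cv2.resize(b["image"][190:250,315:375],(400,400),interpolation=2),cv2.resize(b["image"][110:205,180:295],(400,400),interpolation=2)]))
cv2.imwrite("pics/w.png",w["image"])
C=cloud(b)
m=C[195:245,325:365].reshape(-1,3); t=m[(m[:,2]>.012)&(m[:,2]<.1)]; f=t[t[:,2]>.045]
for q in (t,f): 
    R=cv2.minAreaRect(q[:,:2].astype(np.float32));print(len(q),R,q[:,2].max(),np.median(q[:,2]))
g=C[118:196,185:290].reshape(-1,3)
best=None
rng=np.random.default_rng(0);best=(0,)
for i in range(500):
    p=g[rng.choice(len(g),3,False)];n=np.cross(p[1]-p[0],p[2]-p[0])
    if np.linalg.norm(n)<1e-6: continue
    n/=np.linalg.norm(n);n*=np.sign(n[2]);
    if n[2]>.97: continue
    k=abs((g-p[0])@n)<.0015
    if k.sum()>best[0]: best=(k.sum(),k)
q=g[best[1]];c=q.mean(0);n=np.linalg.svd(q-c)[2][2];n*=np.sign(n[2]);print("plane",best[0],c,n,"tilt",np.arccos(n[2]),"yaw",np.arctan2(-n[1],-n[0]))
d=(g-c)@n
for lo,hi in ((.012,.018),(.02,.028),(.05,.062)):
    k=(d>lo)&(d<hi);R=cv2.minAreaRect(g[k][:,:2].astype(np.float32));print(lo,k.sum(),g[k].mean(0),R)
for nme in ("rail_place","row_face"):
    m=r.mark_of(nme,b)[0];o,v=ray(b,m["xy"])
    h=.015 if nme=="rail_place" else .030
    print(nme,m["p"],o+v*((c+n*h-o)@n)/(v@n))
E
```

```text
t: 1.3
tcp_pos: [0.2514, -0.5177, 0.231]
tool_rot: [-0.0, 0.988, 0.151, -0.0]
ft_force: [2.7, -0.4, -0.1]
gripper_width: 0.0856
gripper_force: 0.0
t: 1.5
tcp_pos: [0.3156, -0.4387, 0.2315]
tool_rot: [0.0, 0.988, 0.153, 0.0]
ft_force: [0.5, -0.0, 0.5]
gripper_width: 0.0854
gripper_force: 0.0
450 ((0.44581618905067444, -0.2775551974773407), (0.036083269864320755, 0.08065904676914215), 81.40676879882812) 0.06394416631707446 0.05518780315435465
256 ((0.4453519880771637, -0.27748677134513855), (0.03605739027261734, 0.04502957686781883), 81.4942855834961) 0.06394416631707446 0.057630430954196364
plane 2754 [0.6048 0.0007 0.063 ] [-0.4177 -0.0515  0.9071] tilt 0.43442124946937655 yaw 0.12268717201675297
0.012 357 [ 0.5867 -0.0091  0.0705] ((0.6137900352478027, 0.003991328179836273), (0.10647310316562653, 0.218563973903656), 6.87418270111084)
0.02 97 [0.6371 0.0121 0.1043] ((0.6064299941062927, 0.003447294235229492), (0.11493755131959915, 0.17232286930084229), 5.982729434967041)
0.05 164 [0.5586 0.0304 0.1041] ((0.5587069988250732, 0.03127329424023628), (0.025256671011447906, 0.03742091730237007), 6.8535261154174805)
rail_place 0.92 [ 0.573  -0.0036  0.0647]
row_face 0.9 [0.5807 0.0174 0.086 ]
```

View pics/c.png

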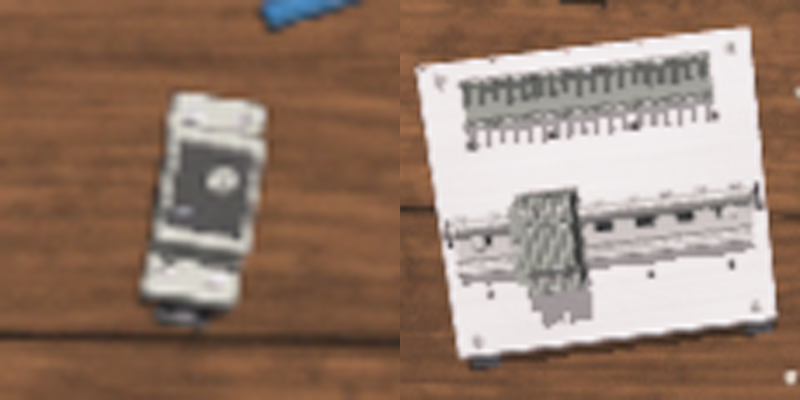

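View pics/w.png

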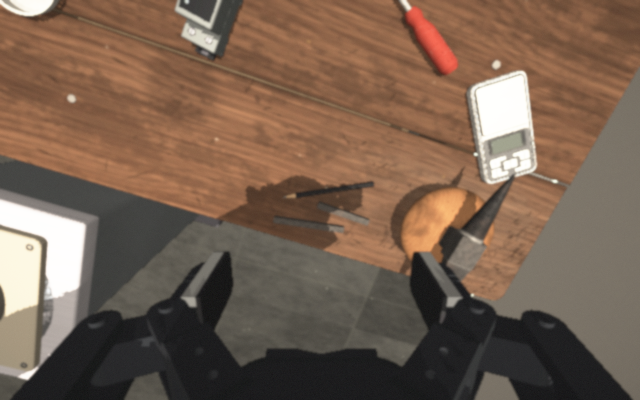

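```bash
python3 -m crank '[{"delta_pos":[0.5,-0.33,0.1],"twist":-0.05,"fingers":0.75},{"delta_pos":[0.86,-0.57,0.2],"twist":-0.1,"fingers":0.75},{"delta_pos":[0.86,-0.57,0.3],"twist":-0.14,"fingers":0.75},{"delta_pos":[0.86,-0.57,0.3],"twist":-0.19,"fingers":0.75},{"delta_pos":[0.86,-0.57,0.3],"twist":-0.23,"fingers":0.75}]' 60
cat >> h.py <<'E'
from scipy.spatial.transform import Rotation as Ro
def goto(x,y,z,yawy=None):
    "units to go, yawy = wanted yaw (deg) of tool y"
    s=r.get_state();q=s["tool_rot"];R=Ro.from_quat([q[1],q[2],q[3],q[0]]).as_matrix()
    d=R.T@(np.array([x,y,z])-s["tcp_pos"]);tw=0
    yw=np.degrees(np.arctan2(R[1,1],R[0,1]))
    if yawy is not None: tw=-((yawy-yw+180)%360-180)/180
    print("t",round(float(s["t"]),2),"tcp",np.round(s["tcp_pos"],4),"yawy",round(yw,2),"d",np.round(d*10,3),"tw",round(tw,4),"F",np.round(s["ft_force"],1),"w",round(float(s["gripper_width"]),4),"j7",round(float(s["q"][6]),2))
E
python3 - <<'E'
from h import *
np.set_printoptions(precision=4,suppress=True)
goto(.4455,-.2773,.13,-8.6)
b=r.read_camera("top");C=cloud(b);g=C[118:196,185:290].reshape(-1,3)
c=np.array([.6048,.0007,.063]);n=np.array([-.4177,-.0515,.9071])
k=abs((g-c)@n)<.002;c=g[k].mean(0);n=np.linalg.svd(g[k]-c)[2][2];n*=np.sign(n[2])
# rail direction from flange points
a=np.radians(6.85);y=np.array([-np.sin(a),np.cos(a),0]);y-=n*(y@n);y/=np.linalg.norm(y);x=np.cross(y,n)
P=np.c_[(g-c)@x,(g-c)@y,(g-c)@n]
print("c",c,"n",n,"x",x,"y",y)
f=P[(P[:,2]>.012)&(P[:,2]<.019)&(P[:,0]<.03)]
for lo in np.arange(-.11,.11,.02):
    s=f[(f[:,1]>=lo)&(f[:,1]<lo+.02)]
    if len(s): print(round(lo,2),len(s),s[:,0].min(),s[:,0].max(),np.sort(s[:,0])[::4])
w=P[P[:,2]>.035];print("row",w.min(0),w.max(0))
E
```

```text
t: 2.2
tcp_pos: [0.3785, -0.3612, 0.2009]
tool_rot: [-0.0, 0.869, 0.494, -0.0]
ft_force: [-0.0, 0.0, 0.6]
gripper_width: 0.0641
gripper_force: 0.0
t 2.2 tcp [ 0.3785 -0.3612  0.2009] yawy -30.77 d [1.063 0.147 0.708] tw -0.1232 F [-0.   0.   0.6] w 0.0641 j7 0.1
c [ 0.6041 -0.0007  0.0626] n [-0.4188 -0.0512  0.9066] x [0.9002 0.1081 0.4219] y [-0.1196  0.9928  0.0008]
-0.11 27 -0.037546781506518107 -0.004645989734779114 [-0.0375 -0.0356 -0.0336 -0.0316 -0.0084 -0.006  -0.005 ]
-0.09 38 -0.03738722873086734 -0.0036819633767820412 [-0.0374 -0.0365 -0.0346 -0.0337 -0.032  -0.0089 -0.0079 -0.0064 -0.0052
 -0.0039]
-0.07 41 -0.03778062780336155 -0.0037154938572851203 [-0.0378 -0.0369 -0.0352 -0.0329 -0.0322 -0.0102 -0.0087 -0.0072 -0.0064
 -0.0047 -0.0037]
-0.05 39 -0.03807595816783679 -0.0037490505007409993 [-0.0381 -0.0363 -0.0336 -0.0327 -0.0314 -0.0094 -0.0078 -0.0066 -0.0056
 -0.0041]
-0.03 37 -0.03783994140365379 -0.0032270619688788667 [-0.0378 -0.0366 -0.0349 -0.0331 -0.0321 -0.01   -0.0079 -0.0063 -0.0044
 -0.0032]
-0.01 41 -0.037475350607024234 -0.003174100619829189 [-0.0375 -0.0365 -0.034  -0.0326 -0.0313 -0.0098 -0.008  -0.0069 -0.0055
 -0.0049 -0.0032]
0.01 25 -0.041803002261903845 0.007409564162908137 [-0.0418 -0.0354 -0.0325 -0.009  -0.0064 -0.0038  0.0074]
0.03 3 0.006712321977550594 0.007194564409050554 [0.0067]
0.05 6 -0.03713268234287373 0.005960773022888906 [-0.0371  0.0058]
0.07 35 -0.03831247473483141 -0.0033549383701376224 [-0.0383 -0.036  -0.0344 -0.0329 -0.0313 -0.0084 -0.007  -0.0055 -0.0038]
0.09 35 -0.037557992297361856 -0.0031241420710267404 [-0.0376 -0.0357 -0.0349 -0.0332 -0.0318 -0.0097 -0.0085 -0.006  -0.0036]
row [-0.0491 -0.1583  0.0353] [0.1536 0.0644 1.0566]
```

```bash
python3 -m crank '[{"delta_pos":[0.5,0.07,0],"twist":-0.045,"fingers":0.75},{"delta_pos":[1,0.15,0.2],"twist":-0.085,"fingers":0.75},{"delta_pos":[1,0.147,0.5],"twist":-0.123,"fingers":0.75},{"delta_pos":[1,0.147,0.7],"twist":-0.123,"fingers":0.75},{"delta_pos":[1,0.147,0.7],"twist":-0.123,"fingers":0.75}]'
python3 - <<'E'
from h import *
goto(.4455,-.2773,.029,-8.6)
w=r.read_camera("wrist");cv2.imwrite("pics/w2.png",w["image"])
C=cloud(w);m=C.reshape(-1,3);m=m[(np.hypot(m[:,0]-.4455,m[:,1]+.2773)<.06)]
for lo in(.02,.045):
    f=m[(m[:,2]>lo)&(m[:,2]<.065)]
    if len(f)>10: print(len(f),cv2.minAreaRect(f[:,:2].astype(np.float32)),np.median(f[:,2]))
for n in ("relay_mid","relay_lip","relay_side"):
    k=r.mark_of(n,w); print(n,[(x["xy"],x["p"]) for x in k[:1]])
E
```

```text
t: 2.75
tcp_pos: [0.4416, -0.2822, 0.1286]
tool_rot: [-0.002, 0.761, 0.649, -0.001]
ft_force: [-0.0, 0.4, -0.8]
gripper_width: 0.0643
gripper_force: 0.0
t 2.75 tcp [ 0.4416 -0.2822  0.1286] yawy -9.11 d [0.053 0.036 0.996] tw -0.0028 F [-0.   0.4 -0.8] w 0.0643 j7 0.24
5044 ((0.4477527439594269, -0.2758876085281372), (0.0362434983253479, 0.08019612729549408), 80.89604187011719) 0.05850164640123798
3023 ((0.44781842827796936, -0.2758183479309082), (0.03591765835881233, 0.04510223865509033), 81.23448181152344) 0.05958333841112131
relay_mid [([0.5095, 0.4688], 0.67)]
relay_lip [([0.5437, 0.4508], 0.62)]
relay_side [([0.5086, 0.4185], 0.73)]
```

View pics/w2.png

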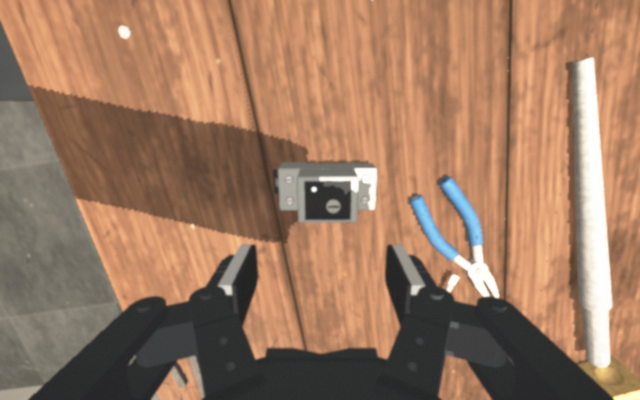

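```bash
python3 -m crank '[{"delta_pos":[0.063,0.042,0.3],"twist":-0.002,"fingers":0.75},{"delta_pos":[0.063,0.042,0.7],"twist":-0.002,"fingers":0.75},{"delta_pos":[0.063,0.042,0.99],"twist":-0.002,"fingers":0.75},{"delta_pos":[0.063,0.042,0.99],"twist":-0.002,"fingers":0.75}]'; python3 -m crank '[{"delta_pos":[0,0,0],"twist":0,"fingers":0.3},{"delta_pos":[0,0,0],"twist":0,"fingers":0.3},{"delta_pos":[0,0,0],"twist":0,"fingers":0.3},{"delta_pos":[0,0,0],"twist":0,"fingers":0.3},{"delta_pos":[0,0,0],"twist":0,"fingers":0.3}]' 40;  python3 -m crank '[{"delta_pos":[0,0,0],"twist":0,"fingers":0.3},{"delta_pos":[0,0,-0.4],"twist":0,"fingers":0.3},{"delta_pos":[0,0,-0.8],"twist":0,"fingers":0.3},{"delta_pos":[0,0,-1],"twist":0,"fingers":0.3}]'
```

```text
t: 3.35
tcp_pos: [0.4468, -0.2759, 0.03]
tool_rot: [-0.002, 0.758, 0.652, -0.001]
ft_force: [-0.4, 0.4, 0.6]
gripper_width: 0.0642
gripper_force: 0.0
t: 3.85
tcp_pos: [0.45, -0.2774, 0.0345]
tool_rot: [0.002, 0.758, 0.652, 0.0]
ft_force: [-0.1, 0.4, 8.2]
gripper_width: 0.0443
gripper_force: 42.5
t: 4.25
tcp_pos: [0.4501, -0.277, 0.1367]
tool_rot: [0.003, 0.758, 0.653, 0.001]
ft_force: [-0.1, -0.8, -2.0]
gripper_width: 0.0441
gripper_force: 42.1
```

```bash
cat >> h.py <<'E'
def held():
    s=r.get_state();q=s["tool_rot"];R=Ro.from_quat([q[1],q[2],q[3],q[0]]).as_matrix()
    w=r.read_camera("wrist");C=cloud(w).reshape(-1,3);P=(C-s["tcp_pos"])@R
    k=(abs(P[:,0])<.035)&(abs(P[:,1])<.06)&(P[:,2]>-.04)&(P[:,2]<.06);P=P[k]
    return s,R,w,P
E
python3 - <<'E'
from h import *
np.set_printoptions(precision=4,suppress=True)
goto(.4467,-.2766,.13)
s,R,w,P=held();cv2.imwrite("pics/w3.png",w["image"])
print(len(P),np.histogram(P[:,2],20))
f=P[(P[:,2]<-.012)&(abs(P[:,1])<.02)]
print(len(f),f.min(0),f.max(0),np.median(f,0))
A=np.c_[f[:,:2],np.ones(len(f))];z0=np.median(f[:,2]);k=abs(f[:,2]-z0)<.003;print("top plane",np.linalg.lstsq(A[k],f[k,2],rcond=None)[0])
b=r.read_camera("top");a=r.read_camera("scene")
for n in ("relay_mid","relay_lip","relay_side"):
    o=[(p,(r.mark_of(n,p) or [None])[0]) for p in (a,b,w)];print(n,[round(m["p"],2) if m else 0 for _,m in o])
    o=[(p,m["xy"]) for p,m in o if m and m["p"]>.3]
    if len(o)>1: x,e=tri(o);print(n,x,e,"tool",(x-s["tcp_pos"])@R)
E
```

```text
t 4.25 tcp [ 0.4501 -0.277   0.1367] yawy -8.52 d [-0.001 -0.035  0.067] tw 0 F [-0.1 -0.8 -2. ] w 0.0441 j7 0.23
15281 (array([ 394,  386,  421, 3653, 4073,  560,  496,  425,  345,  259,  250,
       1805,  461,  368,  344,  324,  309,  155,  189,   64]), array([-0.04  , -0.0363, -0.0326, -0.0289, -0.0252, -0.0215, -0.0178,
       -0.014 , -0.0103, -0.0066, -0.0029,  0.0008,  0.0045,  0.0082,
        0.0119,  0.0156,  0.0193,  0.023 ,  0.0267,  0.0304,  0.0341]))
7233 [-0.0176 -0.02   -0.0279] [ 0.0192  0.02   -0.012 ] [ 0.0052 -0.0001 -0.025 ]
top plane [ 0.0175 -0.0031 -0.0252]
relay_mid [0.82, 0, 0.75]
relay_mid [ 0.449  -0.2745  0.1321] [0.00245719470815507, 0.0024571947081551155] tool [ 0.0023 -0.0015  0.0045]
relay_lip [0.82, 0, 0.66]
relay_lip [ 0.4666 -0.2761  0.105 ] [0.0015518460158756694, 0.0015518460158755567] tool [0.0034 0.016  0.0317]
relay_side [0.85, 0, 0]
```

View pics/w3.png

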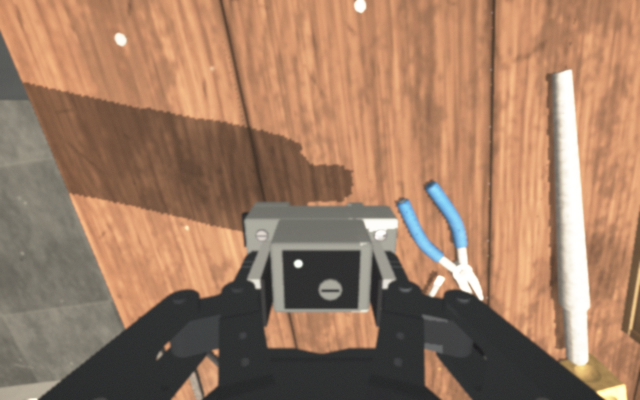

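```bash
cat >> h.py <<'E'
c0=np.array([.6041,-.0007,.0626]);n0=np.array([-.4188,-.0512,.9066]);y0=np.array([-.1196,.9928,.0008]);x0=np.array([.9002,.1081,.4219])
XM=-.0206; YF=.0208
hx=np.array([np.cos(np.radians(6.85)),np.sin(np.radians(6.85)),0]);hy=np.array([-hx[1],hx[0],0])
def hook(yy,dx=0,dz=0):
    E=c0+x0*(XM+.01635)+y0*yy+n0*.01385
    B=E-hx*(.01685-dx)-np.array([0,0,.00635-dz])
    return B-hy*.0008+np.array([0,0,.033])
E
python3 - <<'E'
from h import *
print(hook(-.01),hook(-.01,.006,.04));goto(*hook(-.01,.006,.05),6.85)
E
```

```text
[ 0.57903546 -0.01460054  0.10000534] [ 0.58499264 -0.01388492  0.14000534]
t 4.85 tcp [ 0.4485 -0.2762  0.1318] yawy -8.52 d [ 2.797  0.961 -0.182] tw -0.0854 F [-0.  -0.2 -1.3] w 0.0442 j7 0.23
```

```bash
python3 -m crank '[{"delta_pos":[0.4,0.14,-0.2],"twist":-0.03,"fingers":0.3},{"delta_pos":[0.8,0.28,-0.3],"twist":-0.06,"fingers":0.3},{"delta_pos":[1,0.34,-0.4],"twist":-0.085,"fingers":0.3}]';python3 - <<'E'
from h import *
goto(*hook(-.01,.006,.05),6.85)
E
```

```text
t: 5.15
tcp_pos: [0.4987, -0.1786, 0.173]
tool_rot: [0.0, 0.661, 0.75, 0.001]
ft_force: [-0.0, -0.6, -1.1]
gripper_width: 0.0445
gripper_force: 42.0
t 5.15 tcp [ 0.4987 -0.1786  0.173 ] yawy 7.21 d [1.526 1.062 0.233] tw 0.002 F [-0.  -0.6 -1.1] w 0.0445 j7 0.3
```

```bash
python3 -m crank '[{"delta_pos":[0.4,0.3,0],"twist":0,"fingers":0.3},{"delta_pos":[0.75,0.6,0],"twist":0.001,"fingers":0.3},{"delta_pos":[0.75,0.9,0],"twist":0.001,"fingers":0.3},{"delta_pos":[0.75,1,0],"twist":0.001,"fingers":0.3},{"delta_pos":[0.75,1,0],"twist":0.001,"fingers":0.3}]';python3 - <<'E'
from h import *
np.set_printoptions(precision=4,suppress=True)
goto(*hook(-.01,.006,.05),6.85)
w=r.read_camera("wrist");cv2.imwrite("pics/w4.png",w["image"])
g=cloud(w).reshape(-1,3);g=g[(abs(g-c0)<.13).all(1)]
for _ in range(2):
    P=np.c_[(g-c0)@x0,(g-c0)@y0,(g-c0)@n0];k=abs(P[:,2])<.004
    co=np.linalg.lstsq(np.c_[P[k][:,:2],np.ones(k.sum())],P[k,2],rcond=None)[0];break
print("plate",k.sum(),co)
zz=P[:,2]-(P[:,:2]@co[:2]+co[2])
f=P[(abs(zz-.015)<.0025)&(P[:,0]<.012)&(P[:,0]>-.05)]
for lo in np.arange(-.10,.03,.015):
    s=f[(f[:,1]>=lo)&(f[:,1]<lo+.015)]
    if len(s)>5: print(round(lo,3),len(s),s[:,0].min(),s[:,0].max())
k=(zz>.022)&(zz<.045)&(abs(P[:,0]+.02)<.022)&(P[:,1]>0)
print("row",k.sum(),np.percentile(P[k,1],[0,2,10,30]))
m=r.mark_of("row_face",w);print(m[:1]);m=r.mark_of("rail_place",w);print(m[:1])
E
```

```text
t: 5.65
tcp_pos: [0.5881, -0.096, 0.1716]
tool_rot: [-0.001, 0.665, 0.747, 0.0]
ft_force: [-0.6, 0.5, -1.9]
gripper_width: 0.0438
gripper_force: 42.1
t 5.65 tcp [ 0.5881 -0.096   0.1716] yawy 6.64 d [0.819 0.064 0.216] tw -0.0012 F [-0.6  0.5 -1.9] w 0.0438 j7 0.05
plate 38307 [ 0.0082 -0.0006  0.001 ]
-0.1 259 -0.035141973521304964 -0.00037895207461605406
-0.085 279 -0.03508431320271038 -0.0005950512115317554
-0.07 315 -0.03540124341030397 -0.00033443262655082393
-0.055 321 -0.035240049189449396 -0.0005257854269665775
-0.04 332 -0.0349113141662033 -0.0003060298288467859
-0.025 363 -0.03582696000656086 -0.0004251498929400274
-0.01 389 -0.035553606564293384 -0.0002681206396065841
0.005 454 -0.04431481827517499 0.008774964175477053
0.02 32 -0.012987516891684174 0.009954352581233533
row 430 [0.0195 0.0196 0.0196 0.0197]
[{'xy': [0.5058, 0.108], 'p': 0.69}]
[{'xy': [0.4969, 0.1762], 'p': 0.69}]
```

View pics/w4.png

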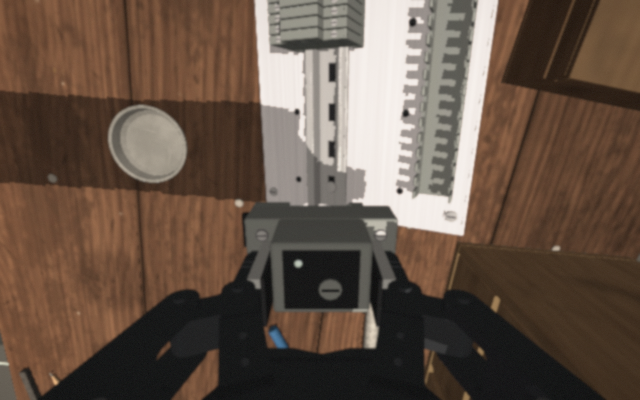

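```bash
sed -i 's/XM=-.0206; YF=.0208/XM=-.0178; YF=.0196/' h.py
python3 - <<'E'
from h import *
goto(*hook(-.0105,.008,.02),6.85)
E
```

```text
t 5.8 tcp [ 0.5866 -0.0972  0.172 ] yawy 6.53 d [0.825 0.124 0.508] tw -0.0018 F [-0.1  1.  -2.1] w 0.0446 j7 0.05
```

```bash
python3 -m crank '[{"delta_pos":[0.4,0.06,0.1],"twist":-0.001,"fingers":0.3},{"delta_pos":[0.7,0.12,0.2],"twist":-0.001,"fingers":0.3},{"delta_pos":[0.825,0.124,0.4],"twist":-0.0018,"fingers":0.3},{"delta_pos":[0.825,0.124,0.5],"twist":-0.0018,"fingers":0.3},{"delta_pos":[0.825,0.124,0.5],"twist":-0.0018,"fingers":0.3}]';python3 - <<'E'
from h import *
np.set_printoptions(precision=4,suppress=True)
a=r.read_camera("scene")
goto(*hook(-.0105,.008,.0),6.85)
cv2.imwrite("pics/s5.png",cv2.resize(a["image"][190:290,120:280],(800,500),interpolation=2))
E
```

```text
t: 6.3
tcp_pos: [0.589, -0.0145, 0.121]
tool_rot: [-0.001, 0.664, 0.748, -0.001]
ft_force: [-0.2, -1.4, -2.1]
gripper_width: 0.0443
gripper_force: 42.1
t 6.35 tcp [ 0.5898 -0.015   0.1221] yawy 6.8 d [ 0.012 -0.001  0.209] tw -0.0003 F [ 0.6 -0.1 -1.1] w 0.0446 j7 -0.11
```

```bash
python3 -m crank '[{"delta_pos":[0.01,0,0.08],"twist":0,"fingers":0.3},{"delta_pos":[0.01,0,0.15],"twist":0,"fingers":0.3},{"delta_pos":[0.01,0,0.15],"twist":0,"fingers":0.3},{"delta_pos":[0.01,0,0.15],"twist":0,"fingers":0.3}]';python3 -m crank '[{"delta_pos":[0,0,0.02],"twist":0,"fingers":0.3},{"delta_pos":[0,0,0.03],"twist":0,"fingers":0.3},{"delta_pos":[0,0,0.03],"twist":0,"fingers":0.3}]';python3 -m crank '[{"delta_pos":[0,0,0.02],"twist":0,"fingers":0.3},{"delta_pos":[0,0,0.03],"twist":0,"fingers":0.3},{"delta_pos":[0,0,0.03],"twist":0,"fingers":0.3}]'
```

```text
t: 6.75
tcp_pos: [0.5902, -0.0122, 0.1073]
tool_rot: [-0.0, 0.663, 0.748, -0.0]
ft_force: [-1.2, -0.8, -1.5]
gripper_width: 0.0442
gripper_force: 42.1
t: 7.05
tcp_pos: [0.5902, -0.0119, 0.1042]
tool_rot: [-0.0, 0.663, 0.749, -0.0]
ft_force: [-0.0, 0.6, -1.7]
gripper_width: 0.0443
gripper_force: 42.1
t: 7.35
tcp_pos: [0.5904, -0.0119, 0.1018]
tool_rot: [0.0, 0.663, 0.748, 0.0]
ft_force: [-1.1, 0.7, 4.0]
gripper_width: 0.0443
gripper_force: 42.8
```

```bash
python3 -m crank '[{"delta_pos":[0,-0.02,-0.005],"twist":0,"fingers":0.3},{"delta_pos":[0,-0.04,-0.005],"twist":0,"fingers":0.3},{"delta_pos":[0,-0.05,-0.005],"twist":0,"fingers":0.3},{"delta_pos":[0,-0.05,-0.005],"twist":0,"fingers":0.3}]';python3 -m crank '[{"delta_pos":[0,-0.02,0],"twist":0,"fingers":0.3},{"delta_pos":[0,-0.02,0],"twist":0,"fingers":0.3}]';python3 -m crank '[{"delta_pos":[0,-0.02,0],"twist":0,"fingers":0.3},{"delta_pos":[0,-0.02,0],"twist":0,"fingers":0.3}]'
```

```text
t: 7.75
tcp_pos: [0.5852, -0.0125, 0.1019]
tool_rot: [0.0, 0.663, 0.749, 0.0]
ft_force: [-0.0, 0.9, 0.7]
gripper_width: 0.0444
gripper_force: 42.3
t: 7.95
tcp_pos: [0.5832, -0.0128, 0.1019]
tool_rot: [0.0, 0.663, 0.748, 0.0]
ft_force: [0.0, -0.1, 0.8]
gripper_width: 0.0443
gripper_force: 42.4
t: 8.15
tcp_pos: [0.5812, -0.013, 0.1019]
tool_rot: [0.0, 0.663, 0.749, -0.0]
ft_force: [0.6, 0.1, 1.3]
gripper_width: 0.0441
gripper_force: 42.4
```

```bash
python3 -m crank '[{"delta_pos":[0,-0.02,0],"twist":0,"fingers":0.3},{"delta_pos":[0,-0.02,0],"twist":0,"fingers":0.3}]';python3 -m crank '[{"delta_pos":[0,-0.02,0],"twist":0,"fingers":0.3},{"delta_pos":[0,-0.02,0],"twist":0,"fingers":0.3}]'
```

```text
t: 8.35
tcp_pos: [0.5799, -0.0131, 0.102]
tool_rot: [0.001, 0.663, 0.749, 0.001]
ft_force: [4.9, 1.0, -2.1]
gripper_width: 0.0443
gripper_force: 42.3
t: 8.55
tcp_pos: [0.5796, -0.0132, 0.1023]
tool_rot: [0.002, 0.663, 0.749, 0.002]
ft_force: [13.2, 1.5, -6.4]
gripper_width: 0.044
gripper_force: 42.9
```

```bash
python3 -m crank '[{"delta_pos":[0,0.03,0],"twist":0,"fingers":0.3},{"delta_pos":[0,0.03,0],"twist":0,"fingers":0.3},{"delta_pos":[0,0.03,0],"twist":0,"fingers":0.6},{"delta_pos":[0,0.03,0],"twist":0,"fingers":0.75},{"delta_pos":[0,0.03,0],"twist":0,"fingers":0.75}]';python3 - <<'E'
from h import *
np.set_printoptions(precision=4,suppress=True)
a=r.read_camera("scene");b=r.read_camera("top");w=r.read_camera("wrist")
goto(*hook(-.0105),6.85)
im=np.hstack([cv2.resize(w["image"],(480,300)),cv2.resize(a["image"][170:270,150:250],(300,300),interpolation=2)])
cv2.imwrite("pics/s6.png",im)
g=cloud(w).reshape(-1,3);P=np.c_[(g-c0)@x0,(g-c0)@y0,(g-c0)@n0]
P=P[(abs(P[:,1]+.0105)<.012)&(abs(P[:,0]-XM)<.05)]
for lo in np.arange(-.045,.045,.008):
    s=P[(P[:,0]>=XM+lo)&(P[:,0]<XM+lo+.008)]
    if len(s)>5: print(round(lo,3),len(s),np.percentile(s[:,2],[5,50,95]))
E
```

```text
t: 9.05
tcp_pos: [0.5798, -0.0132, 0.1015]
tool_rot: [-0.0, 0.663, 0.748, -0.0]
ft_force: [-0.2, -0.5, -0.2]
gripper_width: 0.0641
gripper_force: 0.3
t 9.2 tcp [ 0.58   -0.0132  0.1017] yawy 6.92 d [-0.018  0.014  0.005] tw 0.0004 F [-1.1 -0.4  0.4] w 0.064 j7 -0.12
-0.037 150 [0.0483 0.0491 0.0499]
-0.029 68 [0.0483 0.0492 0.0831]
-0.021 802 [0.0765 0.1282 0.1331]
-0.013 4090 [0.0726 0.1235 0.1353]
-0.005 3252 [0.0713 0.118  0.1471]
0.003 783 [0.0689 0.0702 0.0716]
0.011 826 [0.0673 0.0688 0.0712]
0.019 884 [0.0652 0.0665 0.0681]
0.027 1922 [0.0346 0.0631 0.1241]
0.035 1695 [0.0005 0.0351 0.1294]
0.043 1475 [0.0002 0.1115 0.1278]
```

View pics/s6.png

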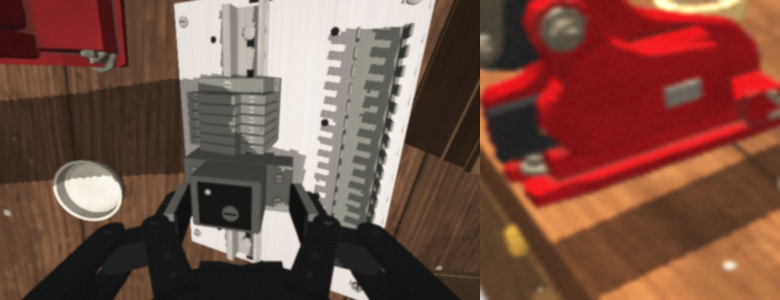

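```bash
python3 -m crank '[{"delta_pos":[0,0,-0.3],"twist":0,"fingers":0.75},{"delta_pos":[0,0,-0.6],"twist":0,"fingers":0.4},{"delta_pos":[0,-0.1,-0.6],"twist":0,"fingers":0},{"delta_pos":[0,-0.2,-0.6],"twist":0,"fingers":0},{"delta_pos":[0,-0.2,-0.6],"twist":0,"fingers":0}]';python3 - <<'E'
from h import *
np.set_printoptions(precision=4,suppress=True)
goto(*(c0+x0*(XM-.022)+y0*(-.0105)+n0*.076+[0,0,.01]),6.85)
w=r.read_camera("wrist")
g=cloud(w).reshape(-1,3);P=np.c_[(g-c0)@x0,(g-c0)@y0,(g-c0)@n0]
P=P[(abs(P[:,1]+.0105)<.02)&(abs(P[:,0]-XM)<.06)]
for lo in np.arange(-.053,.045,.008):
    s=P[(P[:,0]>=XM+lo)&(P[:,0]<XM+lo+.008)&(P[:,2]<.09)]
    if len(s)>5: print(round(lo,3),len(s),np.percentile(s[:,2],[5,50,95]))
E
```

```text
t: 9.7
tcp_pos: [0.5589, -0.0159, 0.161]
tool_rot: [-0.0, 0.663, 0.748, -0.001]
ft_force: [-0.6, 0.3, 0.5]
gripper_width: 0.006
gripper_force: 0.0
t 9.7 tcp [ 0.5589 -0.0159  0.161 ] yawy 6.91 d [-0.008 -0.214  0.363] tw 0.0003 F [-0.6  0.3  0.5] w 0.006 j7 -0.08
-0.053 41 [-0.0006  0.0006  0.0014]
-0.045 36 [-0.0001  0.001   0.0297]
-0.037 470 [0.0239 0.0458 0.0469]
-0.029 202 [0.016  0.0436 0.0464]
-0.021 227 [0.0161 0.0513 0.0716]
-0.013 742 [0.0225 0.0706 0.0719]
-0.005 851 [0.0045 0.0696 0.0711]
0.003 756 [0.0236 0.0684 0.0701]
0.011 894 [0.0181 0.0671 0.0693]
0.019 1169 [0.011  0.0648 0.0672]
0.027 1018 [0.0019 0.0365 0.0649]
0.035 989 [-0.      0.0335  0.0358]
0.043 506 [-0.0004  0.0008  0.0018]
```

```bash
python3 -m crank '[{"delta_pos":[0,-0.1,0.1],"twist":0,"fingers":0},{"delta_pos":[0,-0.21,0.25],"twist":0,"fingers":0},{"delta_pos":[0,-0.21,0.38],"twist":0,"fingers":0},{"delta_pos":[0,-0.21,0.38],"twist":0,"fingers":0}]';python3 -m crank '[{"delta_pos":[0,0,0.03],"twist":0,"fingers":0},{"delta_pos":[0,0,0.06],"twist":0,"fingers":0},{"delta_pos":[0,0,0.06],"twist":0,"fingers":0}]';python3 -m crank '[{"delta_pos":[0,0,0.03],"twist":0,"fingers":0},{"delta_pos":[0,0,0.03],"twist":0,"fingers":0}]'
```

```text
t: 10.15
tcp_pos: [0.5386, -0.0182, 0.1216]
tool_rot: [-0.001, 0.663, 0.748, -0.001]
ft_force: [-0.1, -0.9, 0.4]
gripper_width: 0.0002
gripper_force: 0.0
t: 10.45
tcp_pos: [0.5399, -0.0179, 0.1177]
tool_rot: [-0.0, 0.663, 0.749, 0.0]
ft_force: [0.0, 0.6, 0.3]
gripper_width: -0.0003
gripper_force: 0.0
t: 10.65
tcp_pos: [0.5396, -0.018, 0.1146]
tool_rot: [-0.0, 0.663, 0.749, -0.0]
ft_force: [-1.3, 0.6, -0.3]
gripper_width: -0.0
gripper_force: 0.0
```

```bash
python3 -m crank '[{"delta_pos":[0,0,0.03],"twist":0,"fingers":0},{"delta_pos":[0,0,0.03],"twist":0,"fingers":0}]';python3 -m crank '[{"delta_pos":[0,0,0.02],"twist":0,"fingers":0},{"delta_pos":[0,0,0.02],"twist":0,"fingers":0}]';python3 -m crank '[{"delta_pos":[0,0,0.02],"twist":0,"fingers":0},{"delta_pos":[0,0,0.02],"twist":0,"fingers":0}]'
```

```text
t: 10.85
tcp_pos: [0.5392, -0.0182, 0.1116]
tool_rot: [-0.0, 0.663, 0.748, -0.0]
ft_force: [-2.5, 0.1, 1.2]
gripper_width: 0.0001
gripper_force: 1.3
t: 11.05
tcp_pos: [0.5383, -0.0183, 0.1095]
tool_rot: [-0.001, 0.663, 0.748, -0.001]
ft_force: [-8.1, -1.4, 5.6]
gripper_width: -0.0003
gripper_force: 4.0
t: 11.25
tcp_pos: [0.538, -0.0183, 0.1071]
tool_rot: [-0.001, 0.663, 0.748, -0.001]
ft_force: [-0.2, 0.3, -0.3]
gripper_width: -0.0002
gripper_force: 0.0
```

```bash
cat > prof.py <<'E'
from h import *
np.set_printoptions(precision=4,suppress=True)
goto(.56,-.02,.16,6.85)
w=r.read_camera("wrist");cv2.imwrite("pics/p%d.png"%w["shot"],w["image"])
g=cloud(w).reshape(-1,3);P=np.c_[(g-c0)@x0,(g-c0)@y0,(g-c0)@n0]
P=P[(P[:,1]<.015)&(P[:,1]>-.09)&(abs(P[:,0]-XM)<.05)]
f=P[(P[:,2]>.058)&(P[:,2]<.08)&(abs(P[:,0]-XM)<.03)]
for _ in range(4):
    co=np.linalg.lstsq(np.c_[f[:,:2],np.ones(len(f))],f[:,2],rcond=None)[0];e=f[:,2]-np.c_[f[:,:2],np.ones(len(f))]@co;f=f[abs(e)<max(.0015,2*e.std())]
print("front plane",co,len(f),"x",f[:,0].min()-XM,f[:,0].max()-XM,"y",f[:,1].min(),f[:,1].max())
R=cv2.minAreaRect(f[:,:2].astype(np.float32));print("rect",R)
E
python3 -m crank '[{"delta_pos":[0,0,-0.2],"twist":0,"fingers":0},{"delta_pos":[0,0,-0.4],"twist":0,"fingers":0},{"delta_pos":[0,0,-0.4],"twist":0,"fingers":0}]';python3 prof.py
```

```text
t: 11.55
tcp_pos: [0.5413, -0.0178, 0.1503]
tool_rot: [0.002, 0.663, 0.749, 0.001]
ft_force: [-0.7, -0.4, 0.6]
gripper_width: -0.0004
gripper_force: 0.0
t 11.55 tcp [ 0.5413 -0.0178  0.1503] yawy 6.93 d [-0.044  0.184 -0.096] tw 0.0004 F [-0.7 -0.4  0.6] w -0.0004 j7 -0.06
front plane [ 0.0324 -0.0142  0.0677] 3067 x -0.024577317310122828 0.019861941707691563 y -0.026448404444866097 0.009402571181195397
rect ((-0.020162532106041908, -0.008534550666809082), (0.044409915804862976, 0.035865772515535355), 0.11505474895238876)
```

Run:
```python
from h import *
goto(*(c0+x0*(XM-.002)+y0*(-.052)+n0*.030),6.85)
```

```text
t 11.6 tcp [ 0.5406 -0.018   0.1489] yawy 6.92 d [-0.424  0.343  0.676] tw 0.0004 F [ 0.5 -0.1 -0.8] w -0.0003 j7 -0.06
```

```bash
python3 -m crank '[{"delta_pos":[-0.42,0.1,0],"twist":0,"fingers":0},{"delta_pos":[-0.42,0.34,0],"twist":0,"fingers":0},{"delta_pos":[-0.42,0.34,0.3],"twist":0,"fingers":0},{"delta_pos":[-0.42,0.34,0.55],"twist":0,"fingers":0},{"delta_pos":[-0.42,0.34,0.67],"twist":0,"fingers":0}]';python3 -m crank '[{"delta_pos":[0,0,0],"twist":0,"fingers":0},{"delta_pos":[0.05,0,0],"twist":0,"fingers":0},{"delta_pos":[0.1,0,0],"twist":0,"fingers":0},{"delta_pos":[0.1,0,0],"twist":0,"fingers":0}]'
```

```text
t: 12.1
tcp_pos: [0.5768, -0.0556, 0.0776]
tool_rot: [-0.002, 0.663, 0.749, -0.001]
ft_force: [0.7, -0.4, -0.3]
gripper_width: 0.0001
gripper_force: 0.0
t: 12.5
tcp_pos: [0.5779, -0.0444, 0.0821]
tool_rot: [0.001, 0.663, 0.749, 0.001]
ft_force: [-0.1, -0.6, -0.7]
gripper_width: -0.0
gripper_force: 0.0
```

```bash
for i in 1; do :; done; python3 -m crank '[{"delta_pos":[0.03,0,0],"twist":0,"fingers":0},{"delta_pos":[0.03,0,0],"twist":0,"fingers":0}]';python3 -m crank '[{"delta_pos":[0.03,0,0],"twist":0,"fingers":0},{"delta_pos":[0.03,0,0],"twist":0,"fingers":0}]';python3 -m crank '[{"delta_pos":[0.03,0,0],"twist":0,"fingers":0},{"delta_pos":[0.03,0,0],"twist":0,"fingers":0}]'
```

```text
t: 12.7
tcp_pos: [0.5771, -0.0425, 0.0813]
tool_rot: [0.0, 0.663, 0.749, 0.0]
ft_force: [1.5, -0.5, -0.5]
gripper_width: 0.0
gripper_force: 0.0
t: 12.9
tcp_pos: [0.5768, -0.0402, 0.0811]
tool_rot: [0.001, 0.663, 0.748, -0.0]
ft_force: [0.8, -2.4, 1.7]
gripper_width: -0.0
gripper_force: 0.8
t: 13.1
tcp_pos: [0.5764, -0.0368, 0.081]
tool_rot: [0.0, 0.663, 0.748, 0.0]
ft_force: [0.9, -3.0, 2.8]
gripper_width: 0.0003
gripper_force: 1.2
```

```bash
python3 -m crank '[{"delta_pos":[0.03,0,0],"twist":0,"fingers":0},{"delta_pos":[0.03,0,0],"twist":0,"fingers":0}]';python3 -m crank '[{"delta_pos":[0.02,0,0],"twist":0,"fingers":0},{"delta_pos":[0.02,0,0],"twist":0,"fingers":0}]';python3 -m crank '[{"delta_pos":[0.02,0,0],"twist":0,"fingers":0},{"delta_pos":[0.02,0,0],"twist":0,"fingers":0}]'
```

```text
t: 13.3
tcp_pos: [0.5759, -0.0335, 0.081]
tool_rot: [0.0, 0.663, 0.749, 0.0]
ft_force: [0.8, -3.2, 1.7]
gripper_width: 0.0001
gripper_force: 1.1
t: 13.5
tcp_pos: [0.5757, -0.0325, 0.0809]
tool_rot: [0.0, 0.663, 0.748, -0.0]
ft_force: [2.4, -6.1, 2.1]
gripper_width: -0.0003
gripper_force: 1.3
t: 13.7
tcp_pos: [0.5757, -0.0324, 0.0809]
tool_rot: [0.001, 0.664, 0.748, -0.001]
ft_force: [1.8, -10.7, 2.1]
gripper_width: -0.0001
gripper_force: 2.8
```

```bash
python3 -m crank '[{"delta_pos":[-0.2,0,0],"twist":0,"fingers":0},{"delta_pos":[-0.3,0,-0.1],"twist":0,"fingers":0},{"delta_pos":[-0.3,0,-0.4],"twist":0,"fingers":0},{"delta_pos":[-0.3,-0.1,-0.7],"twist":0,"fingers":0},{"delta_pos":[-0.3,-0.1,-0.7],"twist":0,"fingers":0}]';cat >> prof.py <<'E'
g=cloud(w).reshape(-1,3);P=np.c_[(g-c0)@x0,(g-c0)@y0,(g-c0)@n0]
k=(P[:,2]>.030)&(P[:,2]<.06)&(abs(P[:,0]-XM)<.022)&(P[:,1]>.012)&(P[:,1]<.1);print("row/relay side y",np.percentile(P[k,1],[0,2,10,30]) if k.any() else None)
E
python3 prof.py; ls pics
```

```text
t: 14.2
tcp_pos: [0.5704, -0.0599, 0.1552]
tool_rot: [0.002, 0.663, 0.749, 0.002]
ft_force: [-0.4, -0.1, -0.1]
gripper_width: -0.0003
gripper_force: 0.0
t 14.2 tcp [ 0.5704 -0.0599  0.1552] yawy 6.96 d [ 0.408 -0.055 -0.048] tw 0.0006 F [-0.4 -0.1 -0.1] w -0.0003 j7 -0.0
front plane [0.0107 0.01   0.0671] 3378 x -0.02371283644294234 0.020888600428002974 y -0.017380535415376045 0.014990171430042252
rect ((-0.019115392118692398, -0.0011782404035329819), (0.044558290392160416, 0.03233323618769646), 0.5544243454933167)
row/relay side y [0.012  0.0168 0.0227 0.0324]
a.png
ab.png
c.png
p16.png
p17.png
s5.png
s6.png
top.png
w.png
w2.png
w3.png
w4.png
```

View pics/p17.png

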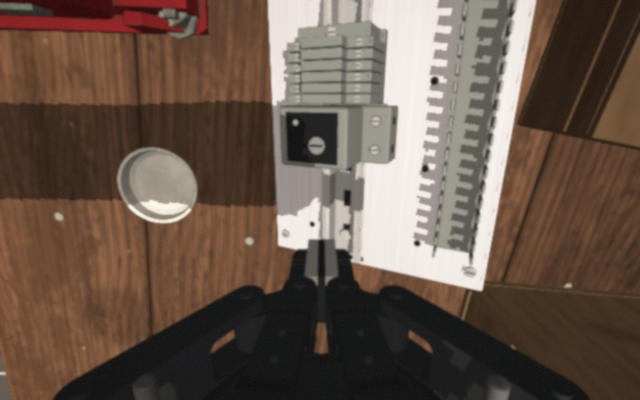

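The relay, around (340,135), sits flat and square on the rail with its side against the terminal row at about row 105. The gripper is clear of it.

```bash
python3 -c "
from cell import r
print(r.job_done())"
```

```text
the job is handed in; nothing more can be done
None
```

The relay is hooked and snapped on the rail, slid against the terminal row until the push force rose to about 11 N, and released; I handed the job in at about 14 s, and no verdict came back.

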